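Ready the cordless work light

ROBOT

A 6-joint arm with a two-finger parallel gripper is mounted at the origin on the work surface. World frame = base frame: x ahead of the robot, y to its left, z up, the work surface at z = 0. Lengths are in mm, angles in rad, forces in N, time in s.
With the tool pointing down it reaches from about 325 to 925 mm from the base axis. Payload 3.1 kg.
Tool frame: the origin (TCP) lies at the very end of the fingers, on their centre line; the grasp point (between the pads) lies 19 mm behind it; z points along the fingers, y is the line along which they close (so a half turn about z gives the same grasp; the last joint's range is limited). The gripper opens to 85 mm and grips with 20 to 120 N. Pads are 22 mm wide; open, the fingers measure 114 mm over their backs; the gripper's body (76 mm by 85 mm) begins 54 mm behind the grasp point. The pads swing forward as they close: fully open they stand 13 mm farther back than shut.
Start: joints at [-1.388, 0.217, 1.613, -0, 1.311, -0.112], TCP at [181.614, -598.043, 231.3] pointing down, gripper open.
Joint ranges: [-2.75, 2.75], [-0.78, 2.1], [0.31, 2.55], [-1.13, 4.27], [0.13, 2.63], [-2.58, 2.58]. Speed limits (rad/s): [2.79, 2.79, 3.14, 3.14, 3.14, 3.14].

INTERFACE

Orientations are given as a unit quaternion [x, y, z, w].
In Python, from plant import telemetry, optics, ticket gives the robot as it stands.
- The arm moves only by the tool drive_tool, never from a script. Its argument "commands" is one flat list of numbers, 7 for each row, row after row: the closure, from -1 (fully open) to 1 (shut), then the shift along the tool's x, y, z each as a share of 40 mm, from -1 to 1, then the turn, a rotation vector about the tool's x, y, z each as a share of 0.15 rad, from -1 to 1. A call has exactly 5 rows; each row shifts and turns the commanded pose from where the row before left it, along the tool's axes as they then stand; what a row does not reach is not made up. A row lasts 1/8 s, in which the tool goes at most 62.5 mm and 10.7 degrees, less where a joint would pass 70% of its speed; a pose out of reach is approached as far as the arm can. A call with a number of a shift or a turn outside -1 to 1 is refused whole. A call with a gripper value outside its range is refused whole. The fingers move at their own pace and stop on an object; "squeeze" is the grip in N (left out, the last holds). Time passes only in rows, so rows that do not move let the fingers close, or fill a call up. It gives the time, the measured TCP pose, the force, the opening and the grip force at its end, in the units of the state.
- telemetry.sense(): the state, without advancing time (a new reading comes with each control period).
- optics.camera(name): name is "scene" or "side" or "wrist"; returns a dict with "img" (480x640x3 uint8, red, green, blue), "range_z" (480x640 float32, mm along the optical axis (not along the pixel's ray), 0 where there is no reading), "fx", "fy", "cx", "cy" (pixels), "R" (3x3) and "t" (3): a world point X has camera coordinates R X + t. Camera axes: x right, y down, z forward; pixel columns grow to the right and rows downward; lengths in mm; the calibration is good to about 2 mm. A picture is of the moment at which its call begins.
- ticket.hand_in(): hands the job in; it is judged then, once.
The state is a dict: "clock": time; "qpos": joint angles; "joint_velocities": joint speeds; "effort": joint torques, N m; "position": TCP position; "tool_rot": TCP orientation; "force": force on the tool from outside, world axes, zero at the start; "wrist_torque": the same for the moment, N m; "grip_width": finger opening in mm; "gripper_force": force on a finger pad.
Only numpy, scipy, OpenCV 4.12 (cv2) and the standard library are available. Lean on these libraries where they do the work, as an engineer would, in place of code of your own. Each camera call takes 0.05 s, during which the arm holds its last target. There are 200 camera calls.

TASK

Get the work light ready: both battery packs in its sloping dock are standing proud, so press each one down along its slope until it is fully home, and tilt the lamp head by its handle so that the beam points 30 degrees below level. Leave the oil bottle, the spare pack and the wrench around it where they are.

Things in the scene. Friction and masses are not known exactly. Their poses are not given: they have to be found in the camera images.
- worklight: work light, bolted to the bench. Black foot plate 230 (x) x 260 (y) x 20 mm; origin at the centre of its underside. +x: the way the lamp shines, +y its left, z up. On its -x side a battery dock with a sloping face (normal leans 35 degrees from vertical to -x) holds two packs side by side. A lamp head hangs in a yellow tube frame; side tubes at y = -120 and 120.
- pack_left_top (a point): centre of the top face of the left (y = +43) battery pack. z points out of the face (35 degrees from vertical, to the light's -x) and is the slide direction; y is the light's y. Yellow cap 66 x 76, 40 thick, on a black neck; fully home the cap's underside meets the dock's pale rim and this point is at x = -73, z = 118 mm in the light's frame.
- pack_right_top (a point): the same for the right pack (y = -43).
- pack_left (a joint): how far the left pack is pressed in (m): 0 stands 18 mm proud, 0.018 is fully home against its stop. Stiff: takes about 6 N on the top face, and stays where left.
- pack_right (a joint): the same for the right pack.
- guard_bar (a point): middle of the yellow cross tube, diameter 16, along y between the side tubes, at x = -45, z = 225 mm in the light's frame (fixed). It hangs over the packs, so that an upright gripper does not fit above them.
- lamp_hinge (a point): middle of the lamp head's tilt axis, at x = 20, z = 201 mm in the light's frame; the axis runs along the light's y.
- lamp_head (a joint): tilt of the lamp head (rad): 0 beam level, positive beam down (handle moves to the light's +x), 0.524 = 30 degrees down; range -0.5 to 0.9. Friction hinge, about 4 N at the handle, stays where left. Head 45 thick, 190 wide, 120 high, centred on the axis, pale lens on its +x face, silver fins behind.
- lamp_handle (a point): middle of the yellow carrying handle over the head: a round bar of diameter 16 along y, 110 long, 100 mm from the tilt axis, with 32 mm of free space below it; its axes are the head's (z from tilt axis to bar).
- oil_bottle: small yellow oil bottle with a red cap, 52 mm across, 130 high, standing beside the work light; sizes in mm, origin at its underside.
- spare_pack: spare battery pack lying flat beside the work light, about 118 x 76 x 62; not part of the job; sizes in mm, origin at its underside.
- wrench: steel wrench, 180 long, lying flat on the battery side of the work light; sizes in mm, origin at its underside.

How it is judged (in metres and radians):
At the end, for the whole second after the job is handed in: Both packs are within 2.5 mm of fully home, and the lamp head is at rest 30 degrees below level, within 8 degrees either way (value of joint each of pack_left, pack_right above 0.0155 m and value of joint lamp_head between 0.384 and 0.664 rad and velocity of joint lamp_head between -0.02 and 0.02 rad/s); the robot touches nothing.
It fails at once if a bystander is moved by more than 30 mm (distance of any of oil_bottle, spare_pack, wrench from where it was at the start of the episode above 0.03 m).
It also fails if it takes over 53 s, if anything falls off the work surface, if the arm or the gripper's body presses on something with over 40 N, if the wrist force passes 120 N, or if a joint passes its speed limit or range.

## Working session

There is one attempt and no reset: what is moved stays moved. The work goes in short steps, Python scripts to look and compute and a tool call to move; the robot and the scene stay as the last step left them, time stands still between calls to the robot, and variables do not carry over. Pictures are saved under pics/ and viewed, at most 10 in all, crops included, and the job is handed in when it is done.

Besides the shell and the picture viewer there is one more tool, called after "Call:" as a command line: name --argument value ..., lists and objects as JSON in quotes. drive_tool: Moves the arm, as the interface text tells. Its arguments: {"type":"object","properties":{"commands":{"type":"array","items":{"type":"number","minimum":-1,"maximum":1}},"squeeze":{"type":"number"}},"required":["commands"]}

```bash
mkdir -p pics; ls; python3 - <<'E'
from plant import telemetry, optics
import cv2, numpy as np
for n in("scene","side"):
    c=optics.camera(n); np.savez(f"{n}0.npz",**c); cv2.imwrite(f"pics/{n}0.png",c["img"][:,:,::-1])
    print(n,(-c["R"].T@c["t"]).round(),c["fx"],(c["range_z"]>0).mean())
print(telemetry.sense())
E
```

```text
pics
scene [1114. -282.  852.] 535.6387741680377 0.9959147135416667
side [ 97. 515. 983.] 622.3985871152552 0.9959928385416666
{'clock': 0.1, 'qpos': array([-1.38818421e+00,  2.17747207e-01,  1.61483930e+00,  2.78310570e-05,
        1.31130554e+00, -1.12257248e-01]), 'joint_velocities': array([ 0.00072085, -0.00028322, -0.002299  , -0.0006922 , -0.00138193,
       -0.00101761]), 'effort': array([-3.69756417e-04, -3.98079336e+01, -3.04969883e+01, -1.25110628e-04,
        4.28804808e-03, -4.05104771e-06]), 'position': array([ 181.48864483, -597.26574144,  230.02210158]), 'tool_rot': array([ 9.89151053e-01,  1.46897487e-01, -2.69977336e-05, -1.14945572e-03]), 'force': array([ 0.77642303,  0.39783114, -0.48455441]), 'wrist_torque': array([-0.01166713,  0.03907459,  0.02668788]), 'gripper_force': 0.0, 'grip_width': 85.35927907456475}
```

View pics/scene0.png

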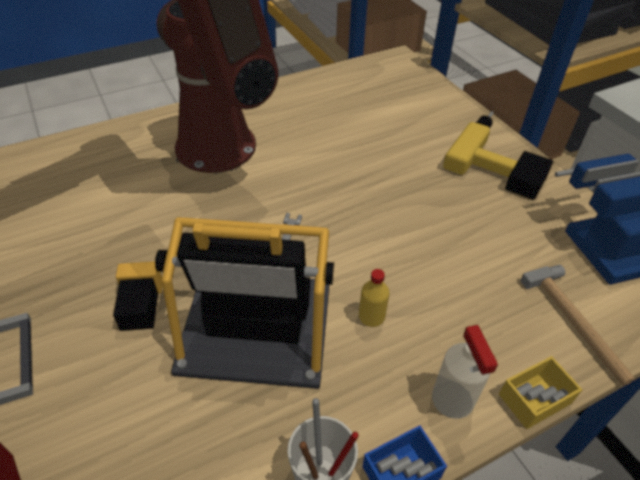

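View pics/side0.png

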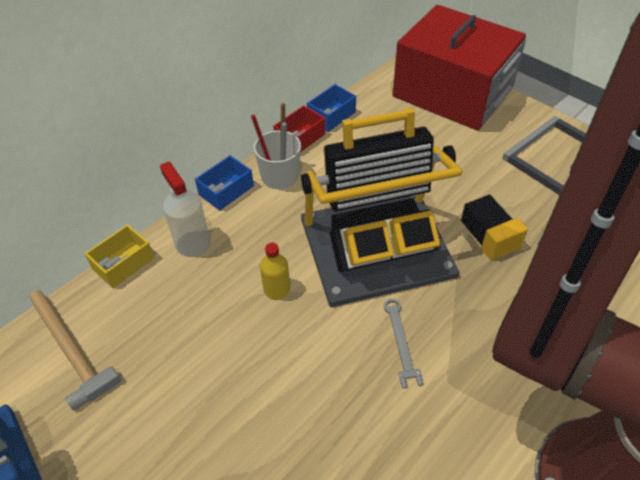

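The scene view shows the light from its lens side, with the plate corners near (175,375), (320,383) and (328,270). The side view shows the guard bar from (310,185) to (460,170), the packs at (368,243) and (415,232), the handle at (380,122), the bottle at (275,272), the spare pack at (495,228) and the wrench at (403,340).

```bash
cat > h.py <<'E'
import numpy as np, cv2
def cloud(c):
    d=c["range_z"]; v,u=np.indices(d.shape)
    P=np.stack([(u-c["cx"])/c["fx"]*d,(v-c["cy"])/c["fy"]*d,d],-1)
    return (P-c["t"])@c["R"], d>0
def masks(img):
    h=cv2.cvtColor(img,cv2.COLOR_RGB2HSV).astype(int); H,S,V=h[...,0],h[...,1],h[...,2]
    return (H>14)&(H<32)&(S>150)&(V>90), (V<90)&(S<90)
E
python3 - <<'E'
from h import *
A=[];Y=[]
for n in("scene","side"):
    c=dict(np.load(n+"0.npz")); P,ok=cloud(c); y,b=masks(c["img"])
    m=ok&b&(P[...,2]>13)&(P[...,2]<27)&(P[...,0]>200)&(P[...,0]<900)&(abs(P[...,1])<600)
    q=P[m]; med=np.median(q,0); q=q[np.linalg.norm(q[:,:2]-med[:2],axis=1)<230]; print(n,len(q),med, q.min(0),q.max(0))
    A.append(q)
    m=ok&y&(P[...,2]>205)&(P[...,2]<245); g=P[m]; print("bar",len(g),np.median(g,0),g.min(0),g.max(0)); Y.append(g)
    x=cv2.minAreaRect(q[:,:2].astype(np.float32)); print(x)
print(cv2.minAreaRect(np.vstack(A)[:,:2].astype(np.float32)))
# side guard bar line: yellow px band
print(cv2.fitLine(Y[1][:,:2].astype(np.float32),cv2.DIST_HUBER,0,.01,.01).ravel())
E
```

```text
scene 6799 [ 610.68664996 -170.58992341   21.69722563] [ 419.03380268 -342.11893148   13.02659268] [837.23921797  45.11942213  26.98985074]
bar 1615 [531.50631934 -84.56321704 229.99417171] [ 456.09530926 -256.70956401  205.00816852] [659.54533073  11.541312   237.53564166]
((605.1958618164062, -200.989990234375), (384.0447692871094, 353.88787841796875), 63.527286529541016)
side 5347 [513.75300274 -64.53766802  17.9979899 ] [ 395.07862193 -289.7533237    13.00467439] [720.79514514  52.70426353  26.95243501]
bar 1592 [522.67712882 -86.51378812 227.9336638 ] [ 450.44136477 -234.64161098  205.01997036] [651.97524059  17.0910463  235.37400863]
((537.751220703125, -146.55596923828125), (334.2690124511719, 227.98626708984375), 57.91160202026367)
((573.4564819335938, -108.80526733398438), (443.4642028808594, 319.1571350097656), 32.01607894897461)
[  0.5318304    0.84685093 521.72314    -88.5027    ]
```

```bash
python3 - <<'E'
from h import *
img=np.full((600,800,3),255,np.uint8)
G=np.zeros((600,800),np.uint8)
for n in("scene","side"):
    c=dict(np.load(n+"0.npz")); P,ok=cloud(c); y,b=masks(c["img"])
    m=ok&(P[...,2]>13)&(P[...,2]<25)&(c["img"].max(-1)<110)
    for p in P[m]:
        i,j=int((p[0]-250)),int(p[1]+450)
        if 0<=i<600 and 0<=j<800: G[i,j]=255
G=cv2.morphologyEx(G,cv2.MORPH_CLOSE,np.ones((9,9))); G=cv2.morphologyEx(G,cv2.MORPH_OPEN,np.ones((15,15)))
cs,_=cv2.findContours(G,0,2)
for k in sorted(cs,key=cv2.contourArea)[-4:]: print(cv2.contourArea(k),cv2.minAreaRect(k))
cv2.imwrite("pics/top.png",G)
# guard bar fit per view in side (bar only)
for n in("scene","side"):
    c=dict(np.load(n+"0.npz")); P,ok=cloud(c); y,b=masks(c["img"]); g=P[ok&y&(P[...,2]>180)&(P[...,2]<360)]
    yaw=-0.56; ct,st=np.cos(yaw),np.sin(yaw); L=g[:,:2]@np.array([[ct,-st],[st,ct]])
    h,e=np.histogram(L[:,0],40); print(n,e.round()[::4],h)
    h,e=np.histogram(L[:,1],30); print(e.round()[::3],h, g[:,2].max())
E
```

```text
38264.0 ((332.2656555175781, 309.3955383300781), (262.16705322265625, 234.92953491210938), 32.15229415893555)
scene [489. 500. 511. 522. 533. 544. 555. 566. 577. 588. 599.] [ 68 197 286 268  86  31  28  28  29  28  31  32  28  34  24  28  36  26
  19  38  38  27  31  32  18  24  18  27  31  72 129 188 296 369 391  48
  44  65  76  20]
[ 58.  84. 111. 138. 164. 191. 218. 244. 271. 298. 324.] [  1 173 434  65  45  23  20  23  55 175 146  94  95  95  94  95  94  91
  98  91  84 175 174  41  47  45  42  45 234 395] 311.8886185325638
side [481. 492. 503. 515. 526. 537. 548. 560. 571. 582. 593.] [104 429 300 215 148  79  21  13  14  14  14  19  16  13  12  17  20  23
  58  18  17  17  19   8  12  10   9  16  73 123 200 282 147 122  65  28
  17   8   5   2]
[ 69.  95. 121. 146. 172. 198. 224. 250. 276. 301. 327.] [ 69 190  51  39  43  42  50  53 190 160  90  92  84  89  88  90  89  91
  89  93 121 194 104  49  49  47  48  48 125 160] 308.7762396476769
```

View pics/top.png

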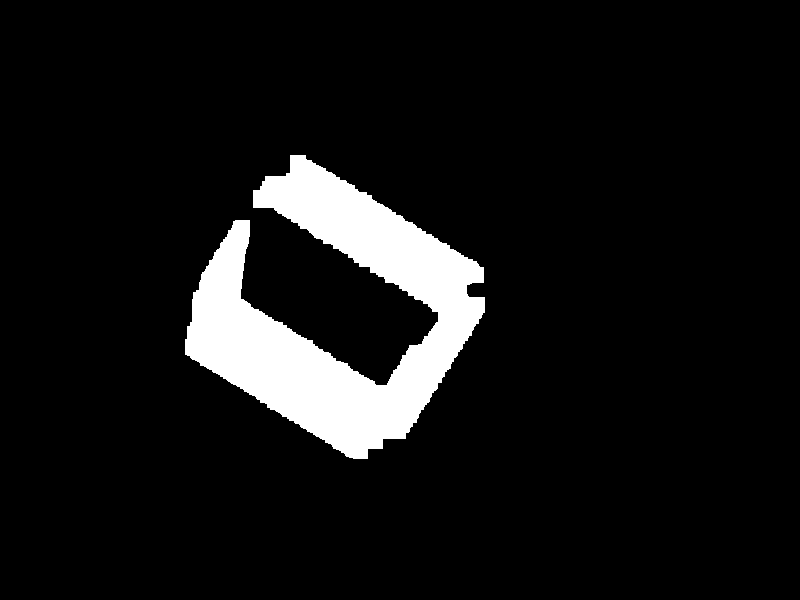

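The top-down map puts the plate centre at world (559, -118) mm with a yaw of about -32°. Next I'll triangulate the handle and the pack tops, and write a move-planning helper.

```bash
cat >> h.py <<'E'
from scipy.spatial.transform import Rotation as Ro, Slerp
YAW=-np.radians(32.1); O=np.array([559.4,-117.7,0]); RL=Ro.from_euler('z',YAW).as_matrix()
W=lambda p: O+RL@np.array(p,float)
L=lambda p: (np.asarray(p)-O)@RL
def rt(tilt): # tool rotation: z leans forward by tilt(deg) in light xz plane
    a=np.radians(tilt); z=[np.sin(a),0,-np.cos(a)]; x=[np.cos(a),0,np.sin(a)]
    return RL@np.array([x,[0,-1,0],z]).T
def tri(rays):
    A=np.zeros((3,3));b=np.zeros(3)
    for o,d in rays: M=np.eye(3)-np.outer(d,d);A+=M;b+=M@o
    return np.linalg.solve(A,b)
def ray(c,u,v):
    d=c["R"].T@[(u-c["cx"])/c["fx"],(v-c["cy"])/c["fy"],1]; return -c["R"].T@c["t"],d/np.linalg.norm(d)
def handle(cs):
    r=[]
    for c in cs:
        P,ok=cloud(c); y,_=masks(c["img"]); Q=L(P)
        m=ok&y&(P[...,2]>270)&(abs(Q[...,1])<30)&(abs(Q[...,0]-40)<90)
        v,u=np.nonzero(m)
        # centreline pixel at light-y=0: fit v(u)
        k=np.polyfit(Q[m][:,1],np.c_[u,v],1)[1]; r.append(ray(c,*k))
        print("mean surf",Q[m].mean(0).round(1),len(u))
    p=L(tri(r)); return p, np.arctan2(p[0]-20,p[2]-201)
def plan(p,R,n):
    from plant import telemetry
    s=telemetry.sense(); R0=Ro.from_quat(s["tool_rot"]); p0=np.array(s["position"])
    rv=(R0.inv()*Ro.from_matrix(R)).as_rotvec()
    for i in range(n):
        Rc=R0*Ro.from_rotvec(rv*i/n)
        print(np.r_[Rc.inv().apply((p-p0)/n)/40, rv/n/.15].round(2).tolist())
E
python3 - <<'E'
from h import *
cs=[dict(np.load(n+"0.npz")) for n in("scene","side")]
print(handle(cs))
c=cs[1];P,ok=cloud(c);Q=L(P);y,_=masks(c["img"])
n=np.array([-np.sin(np.radians(35)),0,np.cos(np.radians(35))])
for s in(1,-1):
    m=ok&y&(abs(Q[...,1]-43*s)<40)&(Q[...,2]>90)&(Q[...,2]<170)&(abs(Q[...,0]+80)<50)
    q=Q[m]; d=(q-[-73,0,118])@n; print(q.mean(0),np.percentile(d,[10,50,90]), np.percentile(q[:,1],[1,99]))
plan(W([-73,-43,118])+RL@n*70,rt(35),15)
E
```

```text
mean surf [ 43.9  -0.  305.9] 456
mean surf [3.510e+01 2.000e-01 3.018e+02] 302
(array([ 37.99730369,  -1.41681921, 299.39057908]), np.float64(0.18091689211062922))
[-76.34214401  49.51083495 120.44979849] [0.66109098 4.77768511 7.60679061] [ 7.56833792 82.14536652]
[-78.1170644  -35.25306294 123.5505663 ] [ 1.03865932  9.02688505 12.06564179] [-78.80320788  -3.67177957]
[0.66, -0.68, 0.09, -0.12, 0.25, 0.37]
[0.61, -0.71, 0.1, -0.12, 0.25, 0.37]
[0.57, -0.75, 0.11, -0.12, 0.25, 0.37]
[0.52, -0.78, 0.12, -0.12, 0.25, 0.37]
[0.48, -0.81, 0.13, -0.12, 0.25, 0.37]
[0.42, -0.84, 0.13, -0.12, 0.25, 0.37]
[0.37, -0.86, 0.13, -0.12, 0.25, 0.37]
[0.32, -0.88, 0.13, -0.12, 0.25, 0.37]
[0.27, -0.9, 0.12, -0.12, 0.25, 0.37]
[0.21, -0.92, 0.12, -0.12, 0.25, 0.37]
[0.16, -0.93, 0.11, -0.12, 0.25, 0.37]
[0.1, -0.94, 0.1, -0.12, 0.25, 0.37]
[0.05, -0.94, 0.08, -0.12, 0.25, 0.37]
[-0.01, -0.95, 0.07, -0.12, 0.25, 0.37]
[-0.06, -0.94, 0.05, -0.12, 0.25, 0.37]
```

Call:
drive_tool --commands '[1,0.66,-0.68,0.09,-0.12,0.25,0.37,1,0.61,-0.71,0.1,-0.12,0.25,0.37,1,0.57,-0.75,0.11,-0.12,0.25,0.37,1,0.52,-0.78,0.12,-0.12,0.25,0.37,1,0.48,-0.81,0.13,-0.12,0.25,0.37]'

```text
clock: 0.72
position: [268.4, -429.0, 212.3]
tool_rot: [0.995, 0.007, 0.099, 0.03]
force: [0.6, -0.2, -0.5]
grip_width: 0.0
gripper_force: 0.0
```

Call:
drive_tool --commands '[1,0.42,-0.84,0.13,-0.12,0.25,0.37,1,0.37,-0.86,0.13,-0.12,0.25,0.37,1,0.32,-0.88,0.13,-0.12,0.25,0.37,1,0.27,-0.9,0.12,-0.12,0.25,0.37,1,0.21,-0.92,0.12,-0.12,0.25,0.37]'

```text
clock: 1.35
position: [354.8, -261.8, 192.9]
tool_rot: [0.97, -0.132, 0.195, 0.06]
force: [0.1, -0.3, 0.2]
grip_width: 0.1
gripper_force: 0.0
```

```bash
python3 - <<'E'
from h import *
n=np.array([-np.sin(np.radians(35)),0,np.cos(np.radians(35))])
plan(W([-73,-43,118])+RL@n*60,rt(35),5)
E
```

```text
[0.16, -0.92, 0.14, -0.1, 0.26, 0.36]
[0.1, -0.93, 0.13, -0.1, 0.26, 0.36]
[0.05, -0.94, 0.12, -0.1, 0.26, 0.36]
[-0.01, -0.94, 0.11, -0.1, 0.26, 0.36]
[-0.06, -0.94, 0.09, -0.1, 0.26, 0.36]
```

Call:
drive_tool --commands '[1,0.16,-0.92,0.14,-0.1,0.26,0.36,1,0.1,-0.93,0.13,-0.1,0.26,0.36,1,0.05,-0.94,0.12,-0.1,0.26,0.36,1,-0.01,-0.94,0.11,-0.1,0.26,0.36,1,-0.06,-0.94,0.09,-0.1,0.26,0.36]'

```text
clock: 1.98
position: [438.0, -108.1, 168.5]
tool_rot: [0.921, -0.254, 0.282, 0.082]
force: [-0.5, -0.8, 0.3]
grip_width: 0.1
gripper_force: 0.0
```

```bash
python3 - <<'E'
from h import *
from plant import optics,telemetry
n=np.array([-np.sin(np.radians(35)),0,np.cos(np.radians(35))])
plan(W([-73,-43,118])+RL@n*24,rt(35),5)
print(telemetry.sense()["qpos"])
c=optics.camera("side"); cv2.imwrite("pics/s1.png",cv2.resize(c["img"][140:320,240:520,::-1],None,fx=2.5,fy=2.5))
E
```

```text
[0.0, -0.07, 0.19, -0.01, 0.02, 0.03]
[0.0, -0.07, 0.19, -0.01, 0.02, 0.03]
[0.0, -0.07, 0.19, -0.01, 0.02, 0.03]
[0.0, -0.07, 0.19, -0.01, 0.02, 0.03]
[-0.0, -0.07, 0.19, -0.01, 0.02, 0.03]
[-0.30396775 -0.45722875  2.44450856 -0.25206357  0.58730757  1.97487723]
```

View pics/s1.png

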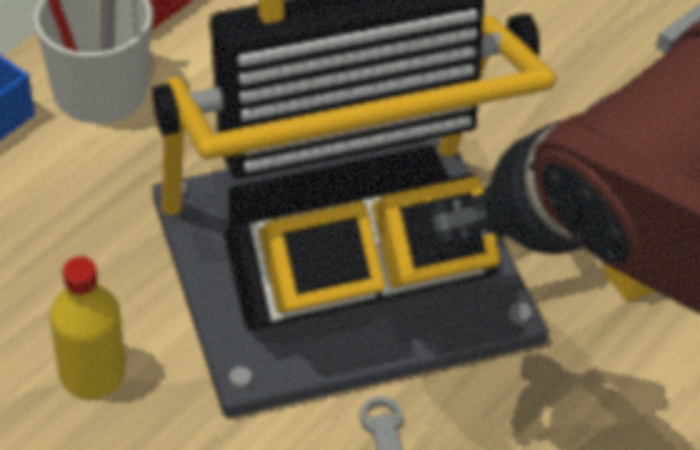

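The finger tip, at crop (460,218), is over the right pack. The left pack is clear.

Call:
drive_tool --commands '[1,0,-0.07,0.19,0,0.02,0.03,1,0,-0.07,0.19,0,0.02,0.03,1,0,-0.07,0.19,0,0.02,0.03,1,0,-0.07,0.19,0,0.02,0.03,1,0,-0.07,0.1,0,0,0]'

```text
clock: 2.65
position: [461.8, -108.4, 139.8]
tool_rot: [0.918, -0.262, 0.287, 0.081]
force: [0.0, -0.7, -0.3]
grip_width: 0.3
gripper_force: 0.0
```

```bash
cat > st.py <<'E'
from h import *
from plant import telemetry
n=np.array([-np.sin(np.radians(35)),0,np.cos(np.radians(35))])
s=telemetry.sense(); p=L(s["position"]); print("light pos",p.round(1),"height over home",((p-[-73,0,118])@n).round(1),"push",(L(s["force"]+O)@n).round(1),"tilt err",(Ro.from_quat(s["tool_rot"]).inv()*Ro.from_matrix(rt(35))).as_rotvec().round(2))
E
python3 st.py
```

```text
light pos [-87.6 -44.  139.8] height over home 26.2 push -0.4 tilt err [-0.  0.  0.]
```

Call:
drive_tool --commands '[1,0,0,0.1,0,0,0,1,0,0,0.1,0,0,0,1,0,0,0.1,0,0,0,1,0,0,0.1,0,0,0,1,0,0,0.1,0,0,0]'

```text
clock: 3.28
position: [471.7, -113.9, 124.2]
tool_rot: [0.918, -0.262, 0.288, 0.081]
force: [-3.4, 2.6, 4.6]
grip_width: -0.0
gripper_force: 3.0
```

```bash
python3 st.py
```

```text
light pos [-76.3 -43.4 124.2] height over home 6.9 push 6.2 tilt err [-0.  0.  0.]
```

Pushing at 6 N, so the pack is sliding. I'll continue with small steps.

Call:
drive_tool --commands '[1,0,0,0.04,0,0,0,1,0,0,0.04,0,0,0,1,0,0,0.03,0,0,0,1,0,0,0.03,0,0,0,1,0,0,0.02,0,0,0]'

```text
clock: 3.9
position: [474.9, -115.9, 119.0]
tool_rot: [0.918, -0.262, 0.288, 0.081]
force: [-3.7, 0.4, 4.4]
grip_width: -0.0
gripper_force: 2.8
```

```bash
python3 st.py
```

```text
light pos [-72.6 -43.4 119. ] height over home 0.6 push 5.5 tilt err [-0.  0.  0.]
```

Call:
drive_tool --commands '[1,0,0,0.03,0,0,0,1,0,0,0.02,0,0,0,1,0,0,0.02,0,0,0,1,0,0,0,0,0,0,1,0,0,0,0,0,0]'

```text
clock: 4.53
position: [475.8, -116.4, 117.5]
tool_rot: [0.918, -0.262, 0.287, 0.082]
force: [-16.9, 8.6, 22.0]
grip_width: 0.1
gripper_force: 14.2
```

```bash
python3 st.py
```

```text
light pos [-71.5 -43.3 117.5] height over home -1.3 push 28.9 tilt err [-0.  0.  0.]
```

The force jumped to 29 N, so the right pack is against its stop. Next is the left pack.

Call:
drive_tool --commands '[1,0,0,-0.75,0,0,0,1,0,-0.72,0,0,0,0,1,0,-0.72,0,0,0,0,1,0,-0.72,0,0,0,0,1,0,0,0.1,0,0,0]'

```text
clock: 5.15
position: [510.2, -33.9, 138.2]
tool_rot: [0.918, -0.26, 0.288, 0.081]
force: [-0.4, 0.6, -0.5]
grip_width: 0.4
gripper_force: 0.0
```

Call:
drive_tool --commands '[1,0,0,0.1,0,0,0,1,0,0,0.1,0,0,0,1,0,0,0.1,0,0,0,1,0,0,0.1,0,0,0,1,0,0,0.04,0,0,0]'

```text
clock: 5.78
position: [517.5, -41.0, 123.3]
tool_rot: [0.918, -0.262, 0.288, 0.081]
force: [-4.0, 1.6, 5.6]
grip_width: 0.3
gripper_force: 3.4
```

```bash
python3 st.py
```

```text
light pos [-76.3  42.7 123.3] height over home 6.2 push 7.0 tilt err [-0.  0.  0.]
```

Call:
drive_tool --commands '[1,0,0,0.05,0,0,0,1,0,0,0.04,0,0,0,1,0,0,0.03,0,0,0,1,0,0,0.03,0,0,0,1,0,0,0.02,0,0,0]'

```text
clock: 6.4
position: [520.7, -43.0, 117.9]
tool_rot: [0.918, -0.262, 0.288, 0.082]
force: [-4.9, -0.5, 5.0]
grip_width: -0.1
gripper_force: 2.8
```

Call:
drive_tool --commands '[1,0,0,0.01,0,0,0,1,0,0,0.02,0,0,0,1,0,0,0,0,0,0,1,0,0,0,0,0,0,1,0,0,0,0,0,0]'

```text
clock: 7.02
position: [521.0, -43.2, 117.2]
tool_rot: [0.918, -0.262, 0.287, 0.082]
force: [-9.7, 0.5, 9.4]
grip_width: -0.1
gripper_force: 6.2
```

```bash
python3 st.py
```

```text
light pos [-72.1  42.7 117.2] height over home -1.1 push 12.5 tilt err [-0.  0.  0.]
```

Call:
drive_tool --commands '[1,0,0,0.02,0,0,0,1,0,0,0.01,0,0,0,1,0,0,0,0,0,0,1,0,0,0,0,0,0,1,0,0,0,0,0,0]'

```text
clock: 7.65
position: [521.2, -43.2, 117.2]
tool_rot: [0.918, -0.262, 0.287, 0.082]
force: [-22.3, 7.1, 24.2]
grip_width: 0.1
gripper_force: 16.2
```

```bash
python3 st.py
```

```text
light pos [-72.   42.8 117.2] height over home -1.3 push 32.8 tilt err [-0.  0.  0.]
```

Both packs are home. Now I'll retreat and move behind the handle with the tool upright.

Call:
drive_tool --commands '[1,0,0,-0.6,0,0,0,1,0,0,-0.8,0,0,0,1,0,0,-0.8,0,0,0,1,0,0,-0.6,0,0,0,1,0,0,0,0,0,0]'

```text
clock: 8.28
position: [469.3, -8.9, 210.4]
tool_rot: [0.917, -0.261, 0.291, 0.08]
force: [0.4, 1.1, -0.1]
grip_width: -0.2
gripper_force: 0.0
```

```bash
python3 - <<'E'
from h import *
from plant import optics
import st
cs=[optics.camera(n) for n in("scene","side")]
try: print(handle(cs))
except Exception as e: print(e)
plan(W([-40,0,335]),rt(0),10)
c=cs[1]; cv2.imwrite("pics/s2.png",cv2.resize(c["img"][100:320,240:520,::-1],None,fx=2.5,fy=2.5))
E
```

```text
light pos [-134.1   44.3  210.4] height over home 110.8 push 0.0 tilt err [-0.01 -0.    0.  ]
mean surf [ 4.390e+01 -1.000e-01  3.058e+02] 465
mean surf [3.500e+01 2.000e-01 3.019e+02] 301
(array([ 38.04505414,  -1.43987681, 299.33886645]), np.float64(0.1814797588744215))
[0.38, 0.11, -0.13, -0.0, -0.41, 0.0]
[0.37, 0.11, -0.15, -0.0, -0.41, 0.0]
[0.36, 0.11, -0.17, -0.0, -0.41, 0.0]
[0.35, 0.11, -0.19, -0.0, -0.41, 0.0]
[0.33, 0.11, -0.21, -0.0, -0.41, 0.0]
[0.32, 0.11, -0.23, -0.0, -0.41, 0.0]
[0.31, 0.11, -0.25, -0.0, -0.41, 0.0]
[0.29, 0.11, -0.27, -0.0, -0.41, 0.0]
[0.27, 0.11, -0.29, -0.0, -0.41, 0.0]
[0.26, 0.11, -0.3, -0.0, -0.41, 0.0]
```

View pics/s2.png

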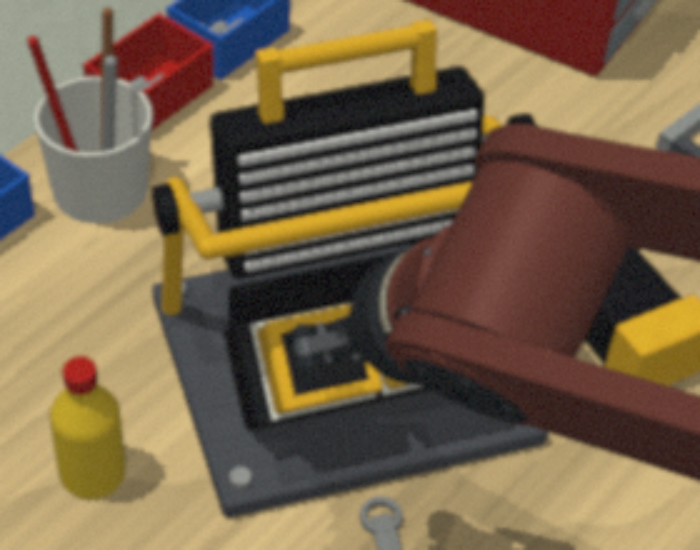

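The left pack sits in its rim at crop (320,360), and the handle bar at (345,45) is free. I'll move up.

Call:
drive_tool --commands '[1,0.38,0.11,-0.13,0,-0.41,0,1,0.37,0.11,-0.15,0,-0.41,0,1,0.36,0.11,-0.17,0,-0.41,0,1,0.35,0.11,-0.19,0,-0.41,0,1,0.33,0.11,-0.21,0,-0.41,0]'

```text
clock: 9.0
position: [496.7, -54.6, 270.0]
tool_rot: [0.951, -0.272, 0.142, 0.04]
force: [-0.6, 0.1, 0.3]
grip_width: -0.1
gripper_force: 0.0
```

Call:
drive_tool --commands '[1,0.32,0.11,-0.23,0,-0.41,0,1,0.31,0.11,-0.25,0,-0.41,0,1,0.29,0.11,-0.27,0,-0.41,0,1,0.27,0.11,-0.29,0,-0.41,0,1,0.26,0.11,-0.3,0,-0.41,0]'

```text
clock: 9.62
position: [526.0, -98.8, 332.9]
tool_rot: [0.962, -0.275, -0.006, -0.002]
force: [0.2, 0.4, 0.3]
grip_width: -0.2
gripper_force: 0.0
```

```bash
python3 - <<'E'
import st
from h import *
plan(W([-8,0,280]),rt(0),5)
print(st.s["qpos"])
E
```

```text
light pos [-38.4  -1.7 332.9] height over home 156.2 push 0.3 tilt err [-0.    0.62  0.  ]
[0.16, -0.01, 0.26, -0.0, 0.02, 0.01]
[0.15, -0.01, 0.26, -0.0, 0.02, 0.01]
[0.15, -0.01, 0.26, -0.0, 0.02, 0.01]
[0.15, -0.01, 0.26, -0.0, 0.02, 0.01]
[0.15, -0.01, 0.26, -0.0, 0.02, 0.01]
[-0.31882527 -0.03513563  1.69592445  0.00353174  1.49240434  1.8079768 ]
```

Call:
drive_tool --commands '[1,0.15,0,0.27,0,0,0,1,0.15,0,0.27,0,0,0,1,0.15,0,0.27,0,0,0,1,0.15,0,0.27,0,0,0,1,0.15,0,0.27,0,0,0]'

```text
clock: 10.25
position: [550.7, -113.1, 279.6]
tool_rot: [0.962, -0.274, -0.004, -0.002]
force: [0.3, -0.3, -0.0]
grip_width: -0.1
gripper_force: 0.0
```

Call:
drive_tool --commands '[1,0.2,0,0,0,0,0,1,0.2,0,0,0,0,0,1,0.2,0,0,0,0,0,1,0.2,0,0,0,0,0,1,0.1,0,0,0,0,0]'

```text
clock: 10.88
position: [580.9, -131.9, 280.5]
tool_rot: [0.962, -0.274, -0.005, -0.002]
force: [-3.3, 1.3, 0.8]
grip_width: -0.1
gripper_force: 2.0
```

```bash
cat > m.py <<'E'
import st
from h import *
from plant import optics
cs=[optics.camera(n) for n in("scene","side")]
try: print(handle(cs))
except Exception as e: print(e)
E
python3 m.py
```

```text
light pos [ 25.8  -0.6 280.5] height over home 76.4 push 2.7 tilt err [-0.    0.62  0.  ]
mean surf [ 48.    0.5 304.7] 469
mean surf [ 37.7  11.6 300. ] 84
(array([ 40.73446108,  -1.65650968, 296.69621189]), np.float64(0.21337145525147905))
```

Contact is made and the lamp is starting to tilt. About 27 mm more is needed.

Call:
drive_tool --commands '[1,0.15,0,0,0,0,0,1,0.15,0,0,0,0,0,1,0.15,0,0,0,0,0,1,0.12,0,0,0,0,0,1,0,0,0,0,0,0]'

```text
clock: 11.6
position: [598.9, -143.3, 277.0]
tool_rot: [0.962, -0.274, -0.007, -0.002]
force: [-4.3, 2.1, -3.2]
grip_width: 0.5
gripper_force: 2.6
```

```bash
python3 m.py
```

```text
light pos [ 47.1  -0.7 277. ] height over home 61.4 push 0.2 tilt err [-0.    0.63  0.  ]
mean surf [ 69.9   0.3 297.1] 449
mean surf [ 58.8   9.2 293.7] 120
(array([ 63.25766543,  -1.8307984 , 289.4077089 ]), np.float64(0.455048959060726))
```

Call:
drive_tool --commands '[1,0.08,0,0,0,0,0,1,0.07,0,0,0,0,0,1,0,0,0,0,0,0,1,-0.3,0,0,0,0,0,1,-0.5,0,0,0,0,0]'

```text
clock: 12.32
position: [579.7, -131.2, 281.2]
tool_rot: [0.962, -0.274, -0.001, -0.001]
force: [0.4, 1.0, 0.0]
grip_width: -0.0
gripper_force: 0.0
```

Call:
drive_tool --commands '[1,-0.2,0,-0.5,0,0,0,1,-0.2,0,-0.9,0,0,0,1,-0.6,0,-0.9,0,0,0,1,-0.9,0,-0.9,0,0,0,1,-0.9,0,-0.5,0,0,0]'

```text
clock: 12.95
position: [484.8, -72.5, 434.7]
tool_rot: [0.962, -0.274, 0.001, -0.002]
force: [1.6, -0.3, 0.1]
grip_width: -0.1
gripper_force: 0.0
```

```bash
python3 m.py; python3 - <<'E'
from plant import optics
import cv2
c=optics.camera("side"); cv2.imwrite("pics/s3.png",cv2.resize(c["img"][100:320,240:520,::-1],None,fx=2.5,fy=2.5))
E
```

```text
light pos [-87.2  -1.3 434.7] height over home 267.6 push -0.8 tilt err [-0.    0.61  0.  ]
mean surf [7.440e+01 2.000e-01 2.945e+02] 481
mean surf [6.570e+01 2.000e-01 2.904e+02] 285
(array([ 68.7327863 ,  -1.45467624, 287.80199133]), np.float64(0.5115722781016426))
```

View pics/s3.png

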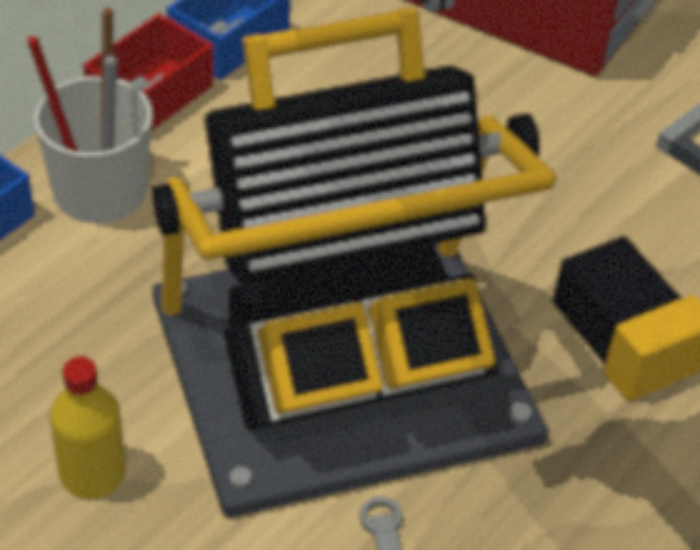

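The handle is at crop (335,30), measured tilt 0.51 rad. Both packs are seated, and the bottle, spare pack and wrench haven't moved. I'll do a quick depth check of the packs before handing in.

```bash
python3 - <<'E'
from h import *
from plant import optics
n=np.array([-np.sin(np.radians(35)),0,np.cos(np.radians(35))])
for c in (dict(np.load("side0.npz")),optics.camera("side")):
    P,ok=cloud(c);Q=L(P); d=(Q-[-73,0,118])@n; t=(Q-[-73,0,118])@[np.cos(np.radians(35)),0,np.sin(np.radians(35))]
    for s in(1,-1):
        m=ok&(abs(Q[...,1]-43*s)<25)&(abs(t)<22)&(abs(d)<40); print(s,np.percentile(d[m],[10,50,90]).round(1))
E
```

```text
1 [3.2 5.8 8.2]
-1 [ 7.8 10.2 12.8]
1 [-4.2 -1.7  0.9]
-1 [-4.3 -1.6  1. ]
```

Both packs now read the same level, within calibration error of home. Handing in.

```bash
python3 -c "
from plant import ticket; print(ticket.hand_in())"
```

```text
the job is handed in; nothing more can be done
None
```

I handed the job in at about 13 s on the clock: both packs are pressed home against their stops, the lamp head measures about 0.51 rad (29° below level), and the bottle, spare pack and wrench were not touched; the hand-in returned no verdict.

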